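# Tidy the craft bench

## Task

Put the five loose things on the craft bench away where each kind belongs: stand the two bottles upright in the wooden caddy, one in each bay (either way round), set the two round tins flat and upright side by side on the floor of the shallow white dish, and lay the sanding block flat, wood side up, in the long grey tray. Keep the bottles upright all the time, and leave the mug and the tumbler where they are.

Things in the scene. Friction and masses are not known exactly. Their poses are not given: they have to be found in the camera images.
- spray_bottle: Loose white plastic spray bottle, standing: round body 34 mm across and 60 mm high, then a narrow black neck and spray head (20 mm across and less, nozzle to +x reaching 16 mm from the axis), 90 mm high in all, about 70 g. Origin: centre of its underside; z up.
- oil_bottle: Loose small amber glass bottle, standing: round body 30 mm across and 52 mm high, then a black cap 21 mm across, 74 mm high in all, about 60 g. Origin: centre of its underside; z up.
- large_tin: Loose closed round aluminium tin, 44 mm across, 28 mm high, about 80 g, standing flat with its lid up. Origin: centre of its underside; z up.
- small_tin: Loose closed round aluminium tin, 32 mm across, 26 mm high, about 50 g, standing flat with its lid up. Origin: centre of its underside; z up.
- sanding_block: Loose wooden hand sanding block lying flat, dark grit side down: 96 mm along its x, 26 mm along its y, 18 mm high, about 50 g. Origin: centre of its underside; z up.
- caddy: Fixed open plywood caddy, 76 mm along its x, 136 mm along its y, 28 mm high, walls and floor 5 mm thick, split by one 5 mm wall across its middle into two bays side by side along y, each 66 mm (x) by 60.5 mm (y) inside; the bays' centres lie at y = -32.75 and +32.75 mm. Origin: centre of its underside, on the table; z up.
- dish: Fixed shallow white ceramic dish, rectangular, 84 mm along its x, 134 mm along its y, 12 mm high, walls and floor 5 mm thick, one undivided space. Origin: centre of its underside, on the table; z up.
- tray: Fixed long grey plastic tray, 88 mm along its x, 190 mm along its y, 24 mm high, walls and floor 5 mm thick, one undivided space (78 by 180 mm inside; the sanding block fits only lengthwise). Origin: centre of its underside, on the table; z up.
- mug: Bystander, to be left alone: loose clear glass mug, 76 mm across, 90 mm high, handle to its +y, at the left edge of the work. Origin: centre of its underside; z up.
- tumbler: Bystander, to be left alone: loose clear plastic tumbler, 60 mm across the rim, 75 mm high, at the right edge of the work. Origin: centre of its underside; z up.

How it is judged:
By the outcome, as a careful person would: the job done as asked, in the order asked, and still so for the second after the job is handed in, with the robot touching nothing.
It also fails if it takes over 120 s, if anything falls off the work surface, if the arm or the gripper's body presses on something with over 40 N, if the wrist force passes 120 N, or if a joint passes its speed limit or range.

## Robot

A 6-joint arm with a two-finger parallel gripper is mounted at the origin on the work surface. World frame = base frame: x ahead of the robot, y to its left, z up, the work surface at z = 0. Lengths are in m, angles in rad, forces in N, time in s.
With the tool pointing down it reaches from about 0.225 to 0.875 m from the base axis. Payload 3.4 kg.
Tool frame: the origin (TCP) lies on the centre line of the jaws, within the pads' length; the fingertips stand 22 mm ahead of it and the grasp point (between the pads) lies 3 mm ahead of it; z points along the fingers, y is the line along which they close (so a half turn about z gives the same grasp; the last joint's range is limited). The gripper opens to 85 mm and grips with 20 to 120 N. Pads are 22 mm wide; open, the fingers measure 114 mm over their backs; the gripper's body (76 mm by 85 mm) begins 54 mm behind the grasp point. The pads swing forward as they close: fully open they stand 13 mm farther back than shut.
Start: joints at [-1.31, 0.276, 1.505, -0, 1.361, -0.121], TCP at [0.214, -0.534, 0.253] pointing down, gripper open.
Joint ranges: [-2.89, 2.89], [-0.75, 2.08], [0.22, 2.7], [-1.18, 4.32], [0.11, 2.71], [-2.7, 2.7]. Speed limits (rad/s): [2.57, 2.57, 3.14, 3.14, 3.14, 3.14].

## Interface

Orientations are given as a unit quaternion [w, x, y, z].
In Python, from rig import manip gives the robot as it stands.
- The arm moves only by the shell command python3 steer.py 'ROWS' [OPENING] [FORCE]. ROWS is one flat JSON list of numbers that holds 1 to 5 rows one after another, with no inner brackets; each row has 4 numbers: dx, dy, dz in m, then a turn about the tool's z in rad; each row shifts and turns the commanded pose from where the row before left it, along the tool's axes as they then stand; what a row does not reach is not made up. A row lasts 1/12 s, in which the tool goes at most 0.0417 m and 0.125 rad, less where a joint would pass 70% of its speed; a pose out of reach is approached as far as the arm can. OPENING is the finger opening in m, set as the command begins (- or left out keeps the last). The fingers move at their own pace and stop on an object; FORCE is the grip in N (left out, the last holds). Time passes only in rows, so rows that do not move let the fingers close. It prints the time, the measured TCP pose, the force, the opening and the grip force at its end. Input that does not fit is refused with a message, and nothing moves.
- manip.get_state(): the state, without advancing time (a new reading comes with each control period).
- manip.get_image(name): name is "scene" or "top"; returns a dict with "img" (384x512x3 uint8, red, green, blue), "camera_matrix" (3x3 intrinsics, pixels), "k1" (the pictures are not rectified: a ray, as slopes to the right and down, at radius r is drawn at 1 + k1 r^2 times it, then the intrinsics apply), "T" (4x4, takes a point from camera to world coordinates). Camera axes: x right, y down, z forward; pixel columns grow to the right and rows downward; lengths in m; the calibration is good to about 2 mm. A picture is of the moment at which its call begins. There is no depth.
- manip.sign_off(): hands the job in; it is judged then, once.
The state is a dict: "clock": time; "qpos": joint angles; "qd": joint speeds; "effort": joint torques, N m; "position": TCP position; "ee_rot": TCP orientation; "contact_force": force on the tool from outside, world axes, zero at the start; "moment": the same for the moment, N m; "width": finger opening in m; "gripper_force": force on a finger pad.
Only numpy, scipy, OpenCV 4.12 (cv2) and the standard library are available. Lean on these libraries where they do the work, as an engineer would, in place of code of your own. Each camera call takes 0.05 s, during which the arm holds its last target. There are 200 camera calls.

## Working session

There is one attempt and no reset: what is moved stays moved. The work goes in short steps, Python scripts to look and compute and a shell command to move; the robot and the scene stay as the last step left them, time stands still between calls to the robot, and variables do not carry over. Pictures are saved under pics/ and viewed, at most 14 in all, crops included, and the job is handed in when it is done.

```bash
ls; mkdir -p pics; python3 - <<'E'
from rig import manip
import cv2,numpy as np
for n in("scene","top"):
    d=manip.get_image(n); cv2.imwrite(f"pics/{n}0.png",d["img"][:,:,::-1]); print(n,d["camera_matrix"],d["k1"],d["T"])
s=manip.get_state(); print(s)
E
```

```text
pics
rig.py
steer.py
scene [[355.83703893   0.         259.61473795]
 [  0.         355.83703893 186.79051538]
 [  0.           0.           1.        ]] -0.09966312615910301 [[-0.59960057  0.59977894 -0.52985317  1.09340995]
 [ 0.80014175  0.43613661 -0.41177427  0.42510596]
 [-0.01588517 -0.67085773 -0.74141592  0.81806462]
 [ 0.          0.          0.          1.        ]]
top [[492.02127414   0.         259.13050576]
 [  0.         492.02127414 190.51038347]
 [  0.           0.           1.        ]] -0.20053734121286754 [[ 0.0196562  -0.99772948  0.06441683  0.43340744]
 [-0.9997159  -0.02048234 -0.01218959  0.01476965]
 [ 0.01348132 -0.06415893 -0.99784863  1.52526935]
 [ 0.          0.          0.          1.        ]]
{'clock': 0.1, 'qpos': array([-1.31000240e+00,  2.76531559e-01,  1.50599331e+00, -5.20800239e-07,
        1.36071354e+00, -1.21011047e-01]), 'qd': array([-0.00081781, -0.00121901, -0.00206111,  0.00175967, -0.00074338,
        0.00130566]), 'effort': array([ 9.69809771e-04, -4.17696154e+01, -2.46405315e+01, -1.28933275e-04,
        5.80027787e-03, -2.42479040e-06]), 'position': array([ 0.21411934, -0.53317981,  0.25253157]), 'ee_rot': array([-8.20847706e-04,  9.81833050e-01,  1.89745053e-01, -5.77190783e-05]), 'contact_force': array([-0.69234732, -0.28537054, -1.11580454]), 'moment': array([ 0.01484372,  0.03979457, -0.00940472]), 'gripper_force': 0.0, 'width': 0.08503753669531389}
```

View pics/scene0.png

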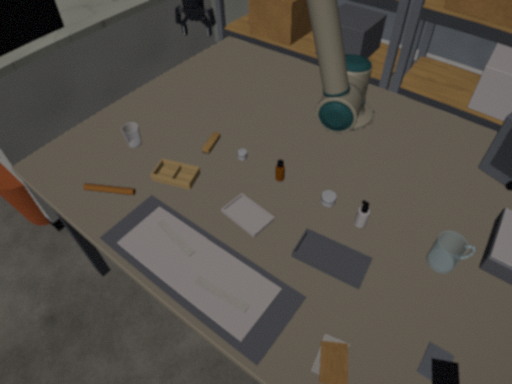

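View pics/top0.png

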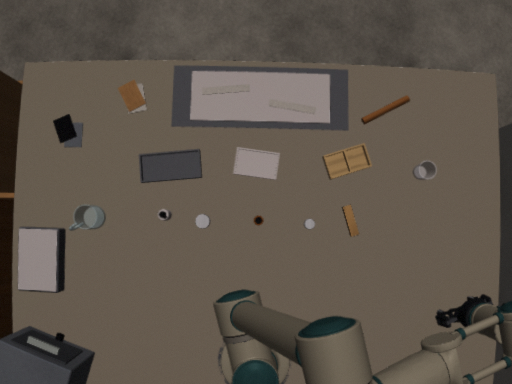

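The scene view shows spray (362,215), oil (280,171), large tin (329,199), small tin (242,154), block (211,142), caddy (175,173), dish (247,214) and tray (332,257). In the top view they are at (164,214), (258,220), (202,221), (309,224), (351,220), (347,161), (257,163) and (171,166). I'll enlarge both to get better pixels.

```bash
python3 - <<'E'
import cv2,numpy as np
def crop(n,x0,y0,w,h,s,out):
    im=cv2.imread(f"pics/{n}0.png")[y0:y0+h,x0:x0+w]
    im=cv2.resize(im,None,fx=s,fy=s,interpolation=cv2.INTER_CUBIC)
    im=cv2.convertScaleAbs(im,alpha=1.3)
    for x in range((x0+9)//10*10,x0+w,10):
        cv2.line(im,(int((x-x0+.5)*s),0),(int((x-x0+.5)*s),12 if x%50==0 else 5),(0,255,255),1)
        if x%50==0: cv2.putText(im,str(x),(int((x-x0+.5)*s),22),0,.4,(0,255,255))
    for y in range((y0+9)//10*10,y0+h,10):
        cv2.line(im,(0,int((y-y0+.5)*s)),(12 if y%50==0 else 5,int((y-y0+.5)*s)),(0,255,255),1)
        cv2.putText(im,str(y),(14,int((y-y0+.5)*s)),0,.35,(0,255,255))
    cv2.imwrite(out,im)
crop("top",130,135,250,110,3.2,"pics/t1.png")
crop("scene",140,120,250,170,3.2,"pics/s1.png")
E
```

```text
(no output)
```

View pics/t1.png

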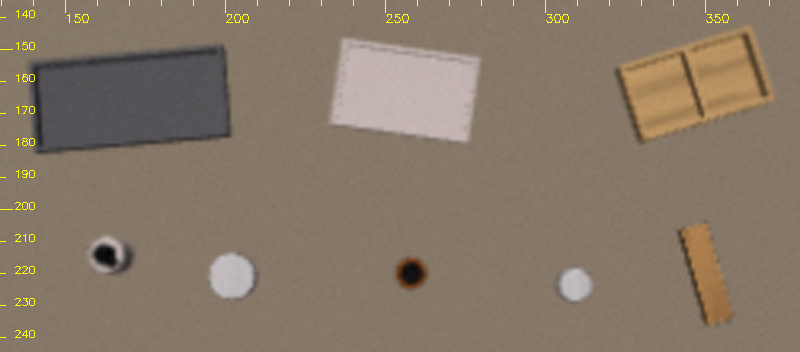

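View pics/s1.png

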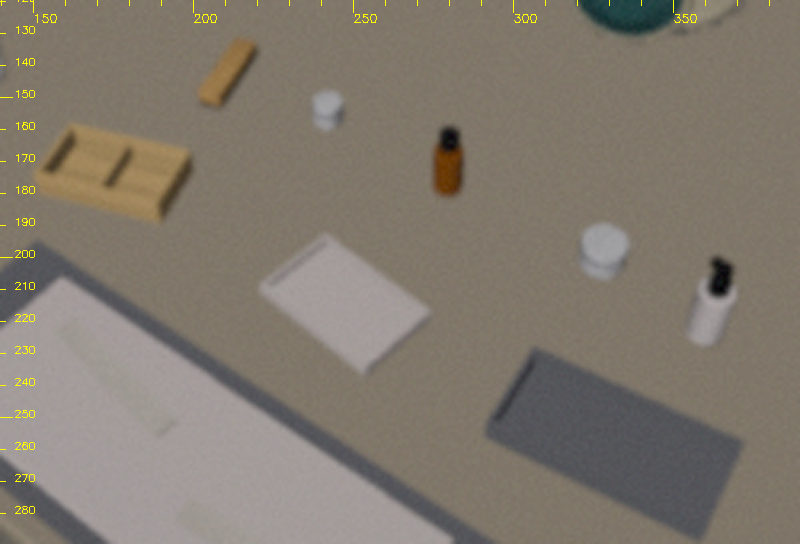

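The crops show all items clearly, so I'll triangulate rim corners and top-face centres from the crop pixels (for example tray rim at top (33,65)…(230,135), large tin top at (231,275), oil cap at (410,272)).

```bash
cat >h.py <<'E'
import numpy as np, cv2
from rig import manip
def ray(d,p):
    K=d["camera_matrix"]; u=np.array(p,float)
    q=cv2.undistortPoints(u.reshape(1,1,2),K,np.array([d["k1"],0,0,0.]))[0,0]
    T=d["T"]; v=T[:3,:3]@[q[0],q[1],1]; return T[:3,3],v/np.linalg.norm(v)
def tri(d1,p1,d2,p2):
    o,a=ray(d1,p1);c,b=ray(d2,p2)
    s=np.linalg.lstsq(np.c_[a,-b],c-o,rcond=None)[0]
    x,y=o+s[0]*a,c+s[1]*b; return (x+y)/2,np.linalg.norm(x-y)
def at(d,p,z):
    o,a=ray(d,p); return (o+a*(z-o[2])/a[2])
E
python3 - <<'E'
from h import *
t=manip.get_image("top");s=manip.get_image("scene")
P={"tray":[(230,135,535,349),(38,152,743,442),(33,65,701,541),(223,47,487,434)],
"dish":[(467,142,325,234),(330,124,430,311),(343,39,364,370),(480,59,260,289)],
"caddy":[(773,99,73,125),(641,142,190,152),(617,67,163,207),(751,28,37,170)],
"block":[(733,319,240,40),(708,326,256,46),(680,230,217,103),(706,223,200,98)],
"large":[(231,275,604.5,245)],"small":[(574,284,328,104)],"oil":[(410,272,450,132)],"spray":[(106,254,721,264)]}
Z=dict(tray=.024,dish=.012,caddy=.028,block=.018,large=.028,small=.026,oil=.074,spray=.09)
for k,L in P.items():
    R=[];C=[]
    for a,b,c,e in L:
        p=(129.5+a/3.2,134.5+b/3.2);q=(139.5+c/3.2,119.5+e/3.2)
        x,err=tri(t,p,s,q);R.append(x);C.append(at(t,p,Z[k])); 
    R=np.array(R);C=np.array(C);print(k,"tri",R.mean(0).round(4),"z",R[:,2].round(4),"| top@z",C.mean(0).round(4),"| scene@z",at(s,(139.5+np.mean([l[2] for l in L])/3.2,119.5+np.mean([l[3] for l in L])/3.2),Z[k]).round(4))
    if len(L)>1:
        for N,M in(("top",C),("tri",R)):
            e=[M[(i+1)%4]-M[i] for i in range(4)]
            print("   ",N,"sides",[round(np.hypot(*v[:2]),4) for v in e],"angles",[round(np.degrees(np.arctan2(v[1],v[0])),1) for v in e])
q=manip.get_state()["ee_rot"];from scipy.spatial.transform import Rotation as Ro
print(Ro.from_quat(np.r_[q[1:],q[0]]).as_matrix().round(3))
E
cat >go.py <<'E'
# usage: go.py x y z psi_deg -> remaining shift in tool axes, turn
import sys,numpy as np
from rig import manip
from scipy.spatial.transform import Rotation as R
s=manip.get_state();q=s["ee_rot"];M=R.from_quat(np.r_[q[1:],q[0]]).as_matrix()
x,y,z,psi=map(float,sys.argv[1:5])
d=M.T@(np.array([x,y,z])-s["position"]);cur=np.arctan2(M[1,1],M[0,1])
t=(np.radians(psi)-cur+np.pi)%(2*np.pi)-np.pi
print("shift",d.round(4),"turn",round(-t,4),"t",s["clock"],"F",s["contact_force"].round(1))
E
python3 - <<'E'
from h import *
t=manip.get_image("top");s=manip.get_image("scene")
for z in (.06,):print(at(t,(129.5+111/3.2,134.5+254.5/3.2),z))
E
python3 steer.py '[0, 0, 0, -0.125, 0, 0, 0, -0.125, 0, 0, 0, -0.125, 0, 0, 0, -0.125, 0, 0, 0, -0.125]'
python3 steer.py '[0, 0, 0, -0.125, 0, 0, 0, -0.125, 0, 0, 0, -0.125, 0, 0, 0, -0.125, 0, 0, 0, -0.125]'
python3 steer.py '[0, 0, 0, -0.125, 0, 0, 0, -0.125, 0, 0, 0, 0]'
python3 go.py .451 .2795 .2 18.1
```

```text
[0.4516725  0.27948003 0.06      ]
clock: 0.72
position: [0.2142, -0.5336, 0.2532]
ee_rot: [-0.0, 0.874, 0.485, 0.0]
contact_force: [0.1, 0.4, -1.1]
width: 0.0855
gripper_force: 0.0
clock: 1.13
position: [0.2142, -0.5336, 0.2532]
ee_rot: [-0.0, 0.683, 0.73, 0.0]
contact_force: [-0.2, -1.0, 0.7]
width: 0.0855
gripper_force: 0.0
clock: 1.38
position: [0.2142, -0.5336, 0.2532]
ee_rot: [-0.0, 0.588, 0.809, 0.0]
contact_force: [1.2, 0.4, 0.3]
width: 0.0854
gripper_force: 0.0
shift [0.7006 0.4756 0.0533] turn -0.0029 t 1.3833 F [1.2 0.4 0.3]
```

```bash

python3 steer.py '[0.032, 0.0216, 0, 0, 0.032, 0.0216, 0, 0, 0.032, 0.0216, 0, 0, 0.032, 0.0216, 0, 0, 0.032, 0.0216, 0, 0]' >/dev/null
python3 steer.py '[0.032, 0.0216, 0, 0, 0.032, 0.0216, 0, 0, 0.032, 0.0216, 0, 0, 0.032, 0.0216, 0, 0, 0.032, 0.0216, 0, 0]' >/dev/null
python3 steer.py '[0.032, 0.0216, 0, 0, 0.032, 0.0216, 0, 0, 0.032, 0.0216, 0, 0, 0.032, 0.0216, 0, 0, 0.032, 0.0216, 0, 0]' >/dev/null
python3 steer.py '[0.032, 0.0216, 0, 0, 0.032, 0.0216, 0, 0, 0.032, 0.0216, 0, 0, 0.032, 0.0216, 0, 0, 0, 0, 0, 0]'
python3 go.py .451 .2795 .16 18.1
```

```text
clock: 3.05
position: [0.4207, 0.1769, 0.2534]
ee_rot: [-0.0, 0.588, 0.809, 0.003]
contact_force: [-0.8, 0.2, 0.0]
width: 0.0854
gripper_force: 0.0
shift [0.0879 0.0601 0.0939] turn -0.0024 t 3.05 F [-0.8  0.2  0. ]
```

```bash

python3 steer.py '[0.03, 0.02, 0, 0, 0.03, 0.02, 0, 0, 0.028, 0.02, 0, 0, 0, 0, 0.04, 0, 0, 0, 0.04, 0]' >/dev/null
python3 steer.py '[0, 0, 0.01, 0, 0, 0, 0, 0]'
python3 go.py .451 .2795 .05 18.1
python3 - <<'E'
from h import *
t=manip.get_image("top")["img"];s=manip.get_image("scene")["img"]
a=cv2.resize(t[150:290,110:270],None,fx=2.5,fy=2.5,interpolation=cv2.INTER_CUBIC)
b=cv2.resize(s[130:270,280:440],None,fx=2.5,fy=2.5,interpolation=cv2.INTER_CUBIC)
cv2.imwrite("pics/p5.png",np.hstack([a,b])[:,:,::-1])
E
```

```text
clock: 3.63
position: [0.4466, 0.2715, 0.1602]
ee_rot: [-0.002, 0.59, 0.808, -0.004]
contact_force: [-0.1, -0.4, -1.0]
width: 0.0856
gripper_force: 0.0
shift [0.0064 0.0075 0.1101] turn -0.0068 t 3.6333 F [-0.1 -0.4 -1. ]
```

View pics/p5.png

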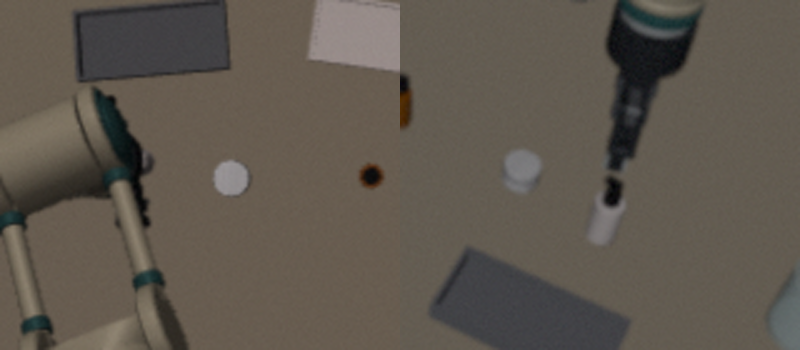

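The tips appear at about (366,199) in the scene view, just above the spray head at (365,204), in line with it. I'll compare that with the predicted tip pixel to settle the tip offset.

```bash
python3 - <<'E'
from h import *
s=manip.get_image("scene");T=np.linalg.inv(s["T"])
for off in(.042,.057):
  for z in(.125,.138,.151):
    P=np.array([.4466+off*.95,.2715+off*.31,z]);r=cv2.Rodrigues(T[:3,:3])[0]
    print(off,z,cv2.projectPoints(P.reshape(1,3),r,T[:3,3],s["camera_matrix"],np.array([s["k1"],0,0,0.]))[0].ravel().round(1))
E
```

```text
0.042 0.125 [363.2 202.4]
0.042 0.138 [364.3 199.1]
0.042 0.151 [365.3 195.7]
0.057 0.125 [362.4 206.8]
0.057 0.138 [363.5 203.5]
0.057 0.151 [364.5 200.2]
```

```bash

python3 steer.py '[0.0064, 0.0075, 0, 0, 0, 0, 0.03, 0, 0, 0, 0.03, 0, 0, 0, 0, 0]'; python3 go.py .4515 .2795 .048 18.1
```

```text
clock: 4.12
position: [0.4526, 0.2806, 0.1008]
ee_rot: [-0.001, 0.589, 0.808, -0.002]
contact_force: [-0.6, -0.5, -0.4]
width: 0.0854
gripper_force: 0.0
shift [-0.0007 -0.0011  0.0528] turn -0.0057 t 4.1167 F [-0.6 -0.5 -0.4]
```

```bash

python3 steer.py '[0, -0.001, 0.025, 0, 0, 0, 0.02, 0, 0, 0, 0.0078, 0, 0, 0, 0, 0]'
python3 steer.py '[0, 0, 0, 0, 0, 0, 0, 0, 0, 0, 0, 0, 0, 0, 0, 0, 0, 0, 0, 0]' 0.02 25
python3 steer.py '[0, 0, 0, 0, 0, 0, 0, 0, 0, 0, 0, 0, 0, 0, 0, 0, 0, 0, 0, 0]'
```

```text
clock: 4.45
position: [0.4535, 0.2811, 0.0505]
ee_rot: [-0.0, 0.589, 0.808, -0.0]
contact_force: [-0.2, 0.2, 0.1]
width: 0.0854
gripper_force: 0.0
clock: 4.87
position: [0.4539, 0.2813, 0.0516]
ee_rot: [0.0, 0.589, 0.808, 0.001]
contact_force: [-0.8, 0.2, 5.2]
width: 0.0334
gripper_force: 24.5
clock: 5.28
position: [0.4539, 0.2813, 0.0516]
ee_rot: [0.0, 0.589, 0.808, 0.001]
contact_force: [-1.6, -0.3, 6.2]
width: 0.0331
gripper_force: 24.6
```

```bash

python3 steer.py '[0, 0, -0.02, 0, 0, 0, -0.03, 0, 0, 0, -0.03, 0, 0, 0, -0.02, 0, 0, 0, 0, 0]' - 30
python3 go.py .6382 -.3044 .15 18.1
```

```text
clock: 5.7
position: [0.456, 0.2823, 0.155]
ee_rot: [0.002, 0.589, 0.808, 0.004]
contact_force: [-0.3, 1.0, -1.1]
width: 0.0331
gripper_force: 30.0
shift [-0.6143 -0.0061  0.0043] turn -0.0049 t 5.7 F [-0.3  1.  -1.1]
```

```bash

python3 steer.py '[-0.015, 0, 0, 0, -0.03, 0, 0, 0, -0.038, 0, 0, 0, -0.038, 0, 0, 0, -0.038, 0, 0, 0]' >/dev/null
python3 steer.py '[-0.038, 0, 0, 0, -0.038, 0, 0, 0, -0.038, 0, 0, 0, -0.038, 0, 0, 0, -0.038, 0, 0, 0]' >/dev/null
python3 steer.py '[-0.038, 0, 0, 0, -0.038, 0, 0, 0, -0.038, 0, 0, 0, -0.038, 0, 0, 0, -0.038, 0, 0, 0]' >/dev/null
python3 steer.py '[-0.03, 0, 0, 0, -0.02, 0, 0, 0, -0.01, 0, 0, 0, 0, 0, 0, 0, 0, 0, 0, 0]'
python3 go.py .6382 -.3044 .15 18.1
python3 - <<'E'
from h import *
t=manip.get_image("top")["img"];s=manip.get_image("scene")["img"]
a=cv2.resize(t[110:250,270:430],None,fx=2.5,fy=2.5,interpolation=cv2.INTER_CUBIC)
b=cv2.resize(s[80:220,100:260],None,fx=2.5,fy=2.5,interpolation=cv2.INTER_CUBIC)
cv2.imwrite("pics/p6.png",np.hstack([a,b])[:,:,::-1])
E
```

```text
clock: 7.37
position: [0.6359, -0.2884, 0.1493]
ee_rot: [-0.001, 0.589, 0.808, 0.0]
contact_force: [-0.3, -0.4, -0.8]
width: 0.0329
gripper_force: 30.0
shift [-0.016  -0.0027 -0.0007] turn -0.0054 t 7.3667 F [-0.3 -0.4 -0.8]
```

View pics/p6.png

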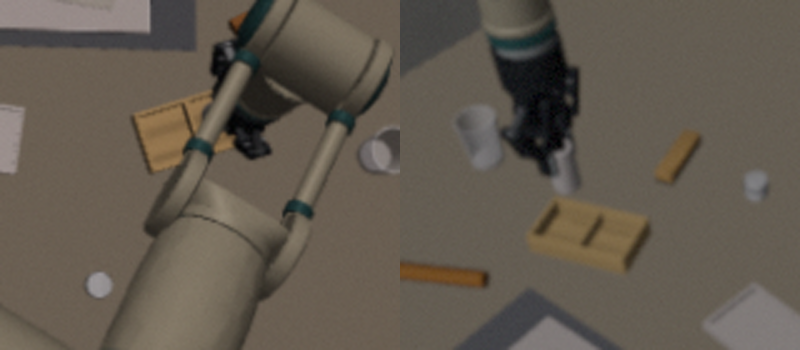

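The bottle is held upright near the caddy, bottom at scene (167,156). The caddy and tumbler are undisturbed.

```bash

python3 steer.py '[-0.016, -0.0027, 0, 0, 0, 0, 0.02, 0, 0, 0, 0.03, 0, 0, 0, 0.02, 0, 0, 0, 0, 0]'
python3 steer.py '[0, 0, 0.01, 0, 0, 0, 0, 0]'
python3 go.py .6382 -.3044 .0566 18.1
```

```text
clock: 7.88
position: [0.636, -0.3032, 0.0759]
ee_rot: [-0.005, 0.589, 0.808, -0.001]
contact_force: [-1.6, 0.3, -1.4]
width: 0.033
gripper_force: 30.0
clock: 8.05
position: [0.639, -0.305, 0.0701]
ee_rot: [-0.0, 0.589, 0.808, -0.0]
contact_force: [-0.6, -0.5, -0.8]
width: 0.0332
gripper_force: 30.0
shift [ 0.0009 -0.0006  0.0135] turn -0.0043 t 8.05 F [-0.6 -0.5 -0.8]
```

```bash

python3 steer.py '[0, 0, 0.007, 0, 0, 0, 0.005, 0, 0, 0, 0.002, 0, 0, 0, 0, 0, 0, 0, 0, 0]'
python3 steer.py '[0, 0, 0.001, 0, 0, 0, 0, 0]'
```

```text
clock: 8.47
position: [0.6392, -0.3055, 0.0569]
ee_rot: [0.0, 0.589, 0.808, -0.0]
contact_force: [-0.5, -0.5, -0.8]
width: 0.0331
gripper_force: 30.1
clock: 8.63
position: [0.6392, -0.3055, 0.0567]
ee_rot: [0.001, 0.589, 0.808, -0.0]
contact_force: [-0.3, 0.5, 4.3]
width: 0.0331
gripper_force: 30.4
```

```bash

python3 steer.py '[0, 0, 0, 0, 0, 0, 0, 0, 0, 0, 0, 0, 0, 0, 0, 0]' 0.06
python3 steer.py '[0, 0, -0.015, 0, 0, 0, -0.03, 0, 0, 0, -0.04, 0, 0, 0, -0.02, 0, 0, 0, 0, 0]' 
python3 go.py .4415 -.0005 .16 18.1
```

```text
clock: 8.97
position: [0.6389, -0.3053, 0.0553]
ee_rot: [-0.0, 0.589, 0.808, -0.0]
contact_force: [-0.4, 0.1, 0.3]
width: 0.0601
gripper_force: 0.0
clock: 9.38
position: [0.6419, -0.307, 0.167]
ee_rot: [0.006, 0.589, 0.808, 0.0]
contact_force: [0.2, -0.0, 0.6]
width: 0.0602
gripper_force: 0.0
shift [ 0.3532 -0.097   0.0031] turn -0.0048 t 9.3833 F [ 0.2 -0.   0.6]
```

```bash

python3 steer.py '[0.035, -0.0095, 0, 0, 0.035, -0.0095, 0, 0, 0.035, -0.0095, 0, 0, 0.035, -0.0095, 0, 0, 0.035, -0.0095, 0, 0]' .08 >/dev/null
python3 steer.py '[0.035, -0.0095, 0, 0, 0.035, -0.0095, 0, 0, 0.035, -0.0095, 0, 0, 0.035, -0.0095, 0, 0, 0.035, -0.0095, 0, 0]' >/dev/null
python3 steer.py '[0, 0, 0, 0, 0, 0, 0, 0]'
python3 go.py .4415 -.0003 .048 18.1
python3 - <<'E'
from h import *
t=manip.get_image("top")["img"];s=manip.get_image("scene")["img"]
a=cv2.resize(t[130:270,250:410],None,fx=2.5,fy=2.5,interpolation=cv2.INTER_CUBIC)
b=cv2.resize(s[80:220,150:310],None,fx=2.5,fy=2.5,interpolation=cv2.INTER_CUBIC)
cv2.imwrite("pics/p7.png",np.hstack([a,b])[:,:,::-1])
E
```

```text
clock: 10.38
position: [0.4398, 0.0002, 0.16]
ee_rot: [-0.0, 0.588, 0.809, -0.0]
contact_force: [1.0, -0.1, -0.4]
width: 0.08
gripper_force: 0.0
shift [-0.001   0.0016  0.112 ] turn -0.0019 t 10.3833 F [ 1.  -0.1 -0.4]
```

View pics/p7.png

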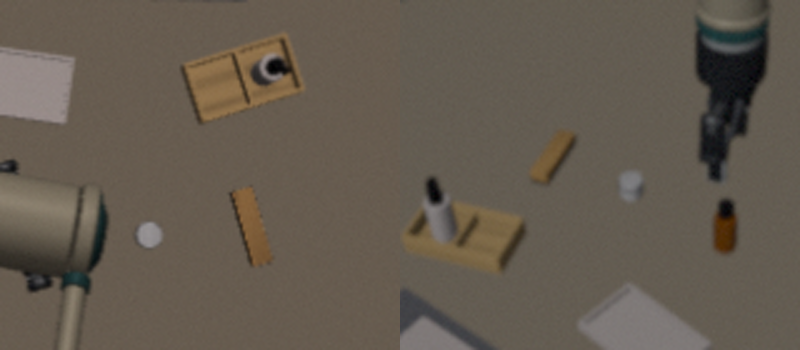

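The spray bottle stands upright in the right bay, head at top (360,157). The oil bottle is still standing under the gripper.

```bash

python3 steer.py '[-0.001, 0.0016, 0.03, 0, 0, 0, 0.035, 0, 0, 0, 0.03, 0, 0, 0, 0.015, 0, 0, 0, 0, 0]'
python3 steer.py '[0, 0, 0.001, 0, 0, 0, 0, 0, 0, 0, 0, 0]'
python3 steer.py '[0, 0, 0, 0, 0, 0, 0, 0, 0, 0, 0, 0, 0, 0, 0, 0, 0, 0, 0, 0]' 0.018 25
python3 steer.py '[0, 0, 0, 0, 0, 0, 0, 0, 0, 0, 0, 0, 0, 0, 0, 0, 0, 0, 0, 0]' - 30
python3 steer.py '[0, 0, -0.015, 0, 0, 0, -0.03, 0, 0, 0, -0.035, 0, 0, 0, -0.02, 0, 0, 0, 0, 0]'
python3 go.py .6178 -.2422 .15 18.1
```

```text
clock: 10.9
position: [0.4416, -0.0025, 0.0472]
ee_rot: [-0.003, 0.59, 0.808, -0.002]
contact_force: [0.1, -0.1, 0.1]
width: 0.0802
gripper_force: 0.0
clock: 11.15
position: [0.4448, -0.0023, 0.0506]
ee_rot: [0.001, 0.589, 0.808, 0.001]
contact_force: [-0.3, -0.3, -0.2]
width: 0.0798
gripper_force: 0.0
clock: 11.57
position: [0.4434, -0.0016, 0.05]
ee_rot: [0.0, 0.589, 0.808, 0.0]
contact_force: [-1.3, -0.6, 4.9]
width: 0.0291
gripper_force: 25.2
clock: 11.98
position: [0.4434, -0.0017, 0.05]
ee_rot: [0.0, 0.589, 0.808, 0.0]
contact_force: [-0.9, -1.0, 5.7]
width: 0.0289
gripper_force: 29.2
clock: 12.4
position: [0.4463, -0.002, 0.1535]
ee_rot: [0.004, 0.589, 0.808, 0.002]
contact_force: [0.0, -0.3, -0.4]
width: 0.0291
gripper_force: 29.9
shift [-0.2811  0.0897  0.0055] turn -0.0047 t 12.4 F [ 0.  -0.3 -0.4]
```

```bash

python3 steer.py '[-0.015, 0.005, 0, 0, -0.03, 0.01, 0, 0, -0.035, 0.011, 0, 0, -0.035, 0.011, 0, 0, -0.035, 0.011, 0, 0]' >/dev/null
python3 steer.py '[-0.035, 0.011, 0, 0, -0.035, 0.011, 0, 0, -0.03, 0.01, 0, 0, -0.02, 0.006, 0, 0, -0.011, 0.003, 0, 0]' >/dev/null
python3 steer.py '[0, 0, 0, 0, 0, 0, 0, 0, 0, 0, 0, 0]'
python3 go.py .6178 -.2422 .055 18.1
```

```text
clock: 13.48
position: [0.6126, -0.2406, 0.1485]
ee_rot: [-0.002, 0.589, 0.808, -0.0]
contact_force: [0.3, -0.0, 0.0]
width: 0.029
gripper_force: 29.9
shift [-0.0034  0.0047  0.0934] turn -0.0044 t 13.4833 F [ 0.3 -0.   0. ]
```

```bash

python3 steer.py '[-0.0034, 0.0047, 0, 0, 0, 0, 0.02, 0, 0, 0, 0.03, 0, 0, 0, 0.025, 0, 0, 0, 0.005, 0]'
python3 steer.py '[0, 0, 0.005, 0, 0, 0, 0, 0, 0, 0, 0, 0]'
python3 go.py .6178 -.2422 .055 18.1
```

```text
clock: 13.9
position: [0.6166, -0.2412, 0.0657]
ee_rot: [-0.004, 0.589, 0.808, -0.001]
contact_force: [-0.7, 0.6, -0.1]
width: 0.0289
gripper_force: 29.9
clock: 14.15
position: [0.6204, -0.2439, 0.066]
ee_rot: [0.001, 0.589, 0.808, 0.0]
contact_force: [0.7, 0.1, 0.0]
width: 0.0287
gripper_force: 29.9
shift [ 0.0024 -0.002   0.011 ] turn -0.0045 t 14.15 F [0.7 0.1 0. ]
```

```bash

python3 steer.py '[0.001, -0.002, 0.005, 0, 0, 0, 0.004, 0, 0, 0, 0.0015, 0, 0, 0, 0, 0, 0, 0, 0, 0]'
python3 steer.py '[0, 0, 0.001, 0, 0, 0, 0, 0, 0, 0, 0, 0]'
```

```text
clock: 14.57
position: [0.6173, -0.2436, 0.0551]
ee_rot: [0.0, 0.589, 0.808, 0.0]
contact_force: [-2.2, 0.4, 5.0]
width: 0.0288
gripper_force: 30.3
clock: 14.82
position: [0.6174, -0.2436, 0.055]
ee_rot: [0.001, 0.589, 0.808, -0.0]
contact_force: [-2.6, 1.3, 9.8]
width: 0.0289
gripper_force: 30.9
```

```bash

python3 steer.py '[0, 0, 0, 0, 0, 0, 0, 0, 0, 0, 0, 0, 0, 0, 0, 0]' 0.056
python3 steer.py '[0, 0, -0.015, 0, 0, 0, -0.03, 0, 0, 0, -0.04, 0, 0, 0, -0.015, 0, 0, 0, 0, 0]' 
python3 steer.py '[0, 0, 0, 0.11, 0, 0, 0, 0.11, 0, 0, 0, 0.11, 0, 0, 0, 0.11, 0, 0, 0, 0]' .08
python3 go.py .4352 .1695 .14 -7.2
python3 - <<'E'
from h import *
s=manip.get_image("scene")["img"]
cv2.imwrite("pics/p8.png",cv2.resize(s[80:240,120:290],None,fx=2.5,fy=2.5,interpolation=cv2.INTER_CUBIC)[:,:,::-1])
E
```

```text
clock: 15.15
position: [0.6171, -0.2434, 0.0526]
ee_rot: [-0.0, 0.589, 0.808, -0.0]
contact_force: [-0.5, 0.3, -0.1]
width: 0.0556
gripper_force: 0.0
clock: 15.57
position: [0.62, -0.2447, 0.158]
ee_rot: [0.005, 0.589, 0.808, 0.001]
contact_force: [0.6, -0.4, 1.6]
width: 0.0558
gripper_force: 0.0
clock: 15.98
position: [0.6165, -0.243, 0.1513]
ee_rot: [-0.001, 0.752, 0.659, -0.001]
contact_force: [0.0, -0.4, -0.3]
width: 0.0802
gripper_force: 0.0
shift [ 0.3853 -0.2335  0.0122] turn -0.0051 t 15.9833 F [ 0.  -0.4 -0.3]
```

View pics/p8.png

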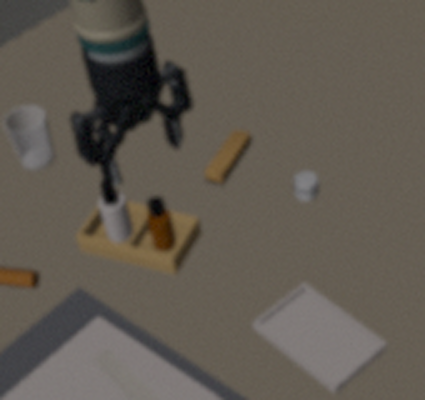

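Both bottles stand upright in their bays, at about scene (166,167) and (184,170). The large tin is next.

```bash

python3 steer.py '[0.032, -0.0195, 0, 0, 0.032, -0.0195, 0, 0, 0.032, -0.0195, 0, 0, 0.032, -0.0195, 0, 0, 0.032, -0.0195, 0, 0]' >/dev/null
python3 steer.py '[0.032, -0.0195, 0, 0, 0.032, -0.0195, 0, 0, 0.032, -0.0195, 0, 0, 0.032, -0.0195, 0, 0, 0.032, -0.0195, 0, 0]' >/dev/null
python3 steer.py '[0.032, -0.0195, 0, 0, 0.032, -0.0195, 0, 0, 0, 0, 0, 0, 0, 0, 0, 0]'
python3 go.py .4352 .1695 .08 -7.2
```

```text
clock: 17.2
position: [0.4333, 0.169, 0.1526]
ee_rot: [-0.0, 0.749, 0.663, -0.0]
contact_force: [-0.2, -0.7, 0.7]
width: 0.0802
gripper_force: 0.0
shift [0.0008 0.0018 0.0726] turn 0.0034 t 17.2 F [-0.2 -0.7  0.7]
```

```bash

python3 steer.py '[0.0008, 0.0018, 0.035, 0, 0, 0, 0.037, 0, 0, 0, 0.03, 0, 0, 0, 0.015, 0, 0, 0, 0, 0]' .075
python3 steer.py '[0, 0, 0.004, 0, 0, 0, 0, 0, 0, 0, 0, 0]'
python3 go.py .4352 .1695 .03 -7.2
```

```text
clock: 17.62
position: [0.4343, 0.1662, 0.0326]
ee_rot: [-0.002, 0.751, 0.66, -0.004]
contact_force: [0.0, -0.2, -0.2]
width: 0.0747
gripper_force: 0.0
clock: 17.87
position: [0.4378, 0.1678, 0.0329]
ee_rot: [0.001, 0.751, 0.66, 0.001]
contact_force: [0.1, -0.5, -0.5]
width: 0.075
gripper_force: 0.0
shift [ 0.0013 -0.0028  0.0029] turn -0.0037 t 17.8667 F [ 0.1 -0.5 -0.5]
```

```bash

python3 steer.py '[0.001, -0.002, 0.003, 0, 0, 0, 0, 0, 0, 0, 0, 0]' >/dev/null
python3 steer.py '[0, 0, 0, 0, 0, 0, 0, 0, 0, 0, 0, 0, 0, 0, 0, 0, 0, 0, 0, 0]' 0.03 25
python3 steer.py '[0, 0, 0, 0, 0, 0, 0, 0, 0, 0, 0, 0, 0, 0, 0, 0]' - 35
python3 steer.py '[0, 0, -0.015, 0, 0, 0, -0.03, 0, 0, 0, -0.02, 0, 0, 0, 0, 0, 0, 0, 0, 0]'
python3 go.py .6202 .0373 .09 -7.2
```

```text
clock: 18.53
position: [0.4348, 0.1694, 0.0293]
ee_rot: [0.0, 0.751, 0.66, 0.0]
contact_force: [-1.8, 0.3, 5.7]
width: 0.0433
gripper_force: 25.2
clock: 18.87
position: [0.4348, 0.1694, 0.0294]
ee_rot: [0.0, 0.751, 0.66, 0.0]
contact_force: [-1.0, 0.2, 5.6]
width: 0.0432
gripper_force: 34.7
clock: 19.28
position: [0.4352, 0.1695, 0.0946]
ee_rot: [0.001, 0.751, 0.66, 0.001]
contact_force: [0.2, 1.2, -1.3]
width: 0.043
gripper_force: 36.1
shift [-0.1073  0.2004  0.0049] turn -0.0033 t 19.2833 F [ 0.2  1.2 -1.3]
```

```bash

python3 steer.py '[-0.01, 0.02, 0, 0, -0.018, 0.033, 0, 0, -0.018, 0.033, 0, 0, -0.018, 0.033, 0, 0, -0.018, 0.033, 0, 0]' >/dev/null
python3 steer.py '[-0.015, 0.028, 0, 0, -0.01, 0.02, 0, 0, 0, 0, 0, 0, 0, 0, 0, 0]'
python3 go.py .6202 .0373 .0345 -7.2
```

```text
clock: 20.03
position: [0.6188, 0.0366, 0.0915]
ee_rot: [-0.001, 0.752, 0.659, -0.001]
contact_force: [-1.0, 0.2, -0.2]
width: 0.0429
gripper_force: 36.1
shift [0.0009 0.0016 0.057 ] turn -0.0052 t 20.0333 F [-1.   0.2 -0.2]
```

```bash

python3 steer.py '[0, 0.001, 0.025, 0, 0, 0, 0.02, 0, 0, 0, 0.004, 0, 0, 0, 0, 0, 0, 0, 0, 0]'
python3 go.py .6202 .0373 .0345 -7.2
```

```text
clock: 20.45
position: [0.6194, 0.038, 0.0448]
ee_rot: [-0.0, 0.751, 0.66, -0.0]
contact_force: [1.0, -0.8, 0.2]
width: 0.0427
gripper_force: 36.1
shift [-0.0006  0.0009  0.0103] turn -0.0026 t 20.45 F [ 1.  -0.8  0.2]
```

```bash

python3 steer.py '[0, 0, 0.006, 0, 0, 0, 0.003, 0, 0, 0, 0.001, 0, 0, 0, 0, 0, 0, 0, 0, 0]'
python3 steer.py '[0, 0, 0.001, 0, 0, 0, 0, 0]'
```

```text
clock: 20.87
position: [0.6204, 0.0374, 0.0353]
ee_rot: [0.0, 0.751, 0.66, 0.0]
contact_force: [-0.1, -0.1, -1.0]
width: 0.0424
gripper_force: 36.1
clock: 21.03
position: [0.6206, 0.0373, 0.0345]
ee_rot: [0.0, 0.751, 0.66, 0.0]
contact_force: [-0.5, 0.2, 1.6]
width: 0.0426
gripper_force: 36.5
```

```bash

python3 steer.py '[0, 0, 0, 0, 0, 0, 0, 0, 0, 0, 0, 0, 0, 0, 0, 0]' 0.065
python3 steer.py '[0, 0, -0.015, 0, 0, 0, -0.03, 0, 0, 0, -0.025, 0, 0, 0, 0, 0]' 
python3 go.py .4331 -.1575 .1 -7.2
```

```text
clock: 21.37
position: [0.6202, 0.0373, 0.034]
ee_rot: [0.0, 0.751, 0.66, -0.0]
contact_force: [0.1, 0.5, 0.2]
width: 0.0653
gripper_force: 0.0
clock: 21.7
position: [0.6237, 0.0372, 0.1092]
ee_rot: [0.004, 0.751, 0.66, 0.004]
contact_force: [1.1, -0.3, 1.2]
width: 0.0647
gripper_force: 0.0
shift [-0.2176 -0.1641  0.0074] turn -0.0032 t 21.7 F [ 1.1 -0.3  1.2]
```

```bash

python3 steer.py '[-0.027, -0.02, 0, 0, -0.027, -0.02, 0, 0, -0.027, -0.02, 0, 0, -0.027, -0.02, 0, 0, -0.027, -0.02, 0, 0]' >/dev/null
python3 steer.py '[-0.027, -0.02, 0, 0, -0.027, -0.02, 0, 0, -0.027, -0.02, 0, 0, 0, 0, 0, 0, 0, 0, 0, 0]'
python3 go.py .4331 -.1575 .06 -7.2
```

```text
clock: 22.53
position: [0.4327, -0.1571, 0.1039]
ee_rot: [-0.0, 0.752, 0.659, 0.0]
contact_force: [1.0, -0.1, -0.0]
width: 0.0652
gripper_force: 0.0
shift [-0.0003  0.0005  0.0439] turn -0.007 t 22.5333 F [ 1.  -0.1 -0. ]
```

```bash

python3 steer.py '[0, 0, 0.035, 0, 0, 0, 0.03, 0, 0, 0, 0.009, 0, 0, 0, 0, 0, 0, 0, 0, 0]'
python3 go.py .4331 -.1575 .0285 -7.2
python3 steer.py '[0, 0, 0, 0, 0, 0, 0, 0, 0, 0, 0, 0, 0, 0, 0, 0, 0, 0, 0, 0]' 0.02 25
python3 steer.py '[0, 0, 0, 0, 0, 0, 0, 0, 0, 0, 0, 0, 0, 0, 0, 0]' - 35
```

```text
clock: 22.95
position: [0.4345, -0.1558, 0.03]
ee_rot: [-0.0, 0.751, 0.66, -0.0]
contact_force: [0.1, -0.8, -1.0]
width: 0.0651
gripper_force: 0.0
shift [-0.0019 -0.0011  0.0015] turn -0.0022 t 22.95 F [ 0.1 -0.8 -1. ]
clock: 23.37
position: [0.4348, -0.1566, 0.0313]
ee_rot: [0.001, 0.751, 0.66, 0.001]
contact_force: [-0.1, 1.6, 6.4]
width: 0.0309
gripper_force: 24.6
clock: 23.7
position: [0.4348, -0.1566, 0.0314]
ee_rot: [0.001, 0.751, 0.66, 0.001]
contact_force: [-0.7, 0.6, 7.3]
width: 0.0304
gripper_force: 34.0
```

```bash

python3 steer.py '[0, 0, -0.015, 0, 0, 0, -0.03, 0, 0, 0, -0.025, 0, 0, 0, 0, 0, 0, 0, 0, 0]'
python3 go.py .6128 -.0223 .1 -7.2
```

```text
clock: 24.12
position: [0.4348, -0.1569, 0.1017]
ee_rot: [0.002, 0.751, 0.66, 0.001]
contact_force: [0.5, 0.2, -0.4]
width: 0.0306
gripper_force: 34.9
shift [0.1564 0.1592 0.0021] turn -0.0034 t 24.1167 F [ 0.5  0.2 -0.4]
```

```bash

python3 steer.py '[0.015, 0.015, 0, 0, 0.026, 0.026, 0, 0, 0.026, 0.026, 0, 0, 0.026, 0.026, 0, 0, 0.026, 0.026, 0, 0]' >/dev/null
python3 steer.py '[0.022, 0.022, 0, 0, 0.015, 0.016, 0, 0, 0, 0, 0, 0, 0, 0, 0, 0, 0, 0, 0, 0]'
python3 go.py .6128 -.0223 .0365 -7.2
```

```text
clock: 24.95
position: [0.6078, -0.0218, 0.0985]
ee_rot: [-0.001, 0.751, 0.66, -0.001]
contact_force: [0.0, 0.7, -0.2]
width: 0.0305
gripper_force: 34.9
shift [0.0002 0.0053 0.062 ] turn -0.003 t 24.95 F [ 0.   0.7 -0.2]
```

```bash

python3 steer.py '[0, 0.004, 0.025, 0, 0, 0, 0.024, 0, 0, 0, 0.005, 0, 0, 0, 0, 0, 0, 0, 0, 0]'
python3 go.py .6128 -.0223 .0365 -7.2
```

```text
clock: 25.37
position: [0.6128, -0.0229, 0.0462]
ee_rot: [-0.0, 0.752, 0.66, -0.0]
contact_force: [0.8, -0.6, -0.2]
width: 0.0304
gripper_force: 34.9
shift [ 0.0006 -0.0001  0.0097] turn -0.0043 t 25.3667 F [ 0.8 -0.6 -0.2]
```

```bash

python3 steer.py '[0, 0, 0.006, 0, 0, 0, 0.003, 0, 0, 0, 0.0007, 0, 0, 0, 0, 0, 0, 0, 0, 0]'
python3 steer.py '[0, 0, 0.001, 0, 0, 0, 0, 0]'
```

```text
clock: 25.78
position: [0.6137, -0.0223, 0.0367]
ee_rot: [0.0, 0.751, 0.66, 0.0]
contact_force: [0.2, 0.2, -1.2]
width: 0.0305
gripper_force: 35.1
clock: 25.95
position: [0.6138, -0.0222, 0.0365]
ee_rot: [0.0, 0.751, 0.66, 0.0]
contact_force: [-1.9, 0.8, 4.5]
width: 0.0304
gripper_force: 35.6
```

```bash

python3 steer.py '[0, 0, 0, 0, 0, 0, 0, 0, 0, 0, 0, 0, 0, 0, 0, 0]' 0.055
python3 steer.py '[0, 0, -0.015, 0, 0, 0, -0.035, 0, 0, 0, -0.035, 0, 0, 0, -0.02, 0, 0, 0, 0, 0]' >/dev/null
python3 steer.py '[0, 0, 0, 0.116, 0, 0, 0, 0.116, 0, 0, 0, 0.116, 0, 0, 0, 0.116, 0, 0, 0, 0.116]' >/dev/null
python3 steer.py '[0, 0, 0, 0.116, 0, 0, 0, 0.116, 0, 0, 0, 0.116, 0, 0, 0, 0.116, 0, 0, 0, 0.116]' .06
python3 go.py .4444 -.2875 .1 -73.5
python3 - <<'E'
from h import *
s=manip.get_image("scene")["img"];t=manip.get_image("top")["img"]
a=cv2.resize(s[90:250,180:340],None,fx=2.5,fy=2.5,interpolation=cv2.INTER_CUBIC)
b=cv2.resize(t[110:270,225:385],None,fx=2.5,fy=2.5,interpolation=cv2.INTER_CUBIC)
cv2.imwrite("pics/p9.png",np.hstack([a,b])[:,:,::-1])
E
```

```text
clock: 26.28
position: [0.6135, -0.0222, 0.0352]
ee_rot: [0.0, 0.751, 0.66, -0.0]
contact_force: [-0.3, -0.5, -0.4]
width: 0.0553
gripper_force: 0.0
clock: 27.53
position: [0.6128, -0.0222, 0.1389]
ee_rot: [-0.0, 0.99, 0.138, -0.001]
contact_force: [0.1, -1.1, 0.1]
width: 0.0603
gripper_force: 0.0
shift [-0.2342  0.2094  0.0392] turn -0.0119 t 27.5333 F [ 0.1 -1.1  0.1]
```

View pics/p9.png

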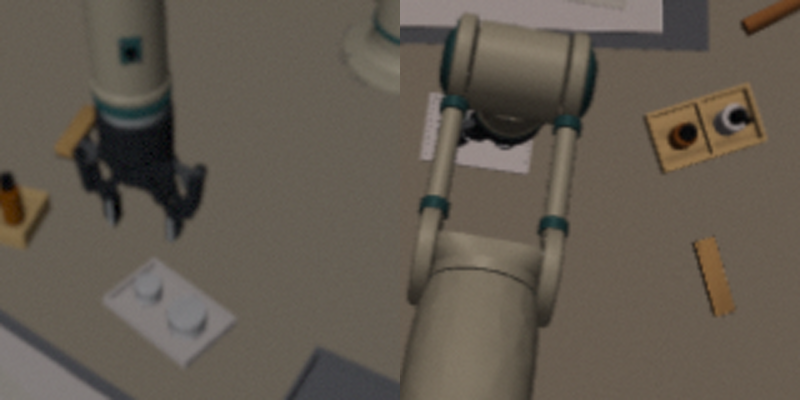

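Both tins stand in the dish, at scene (239,206) and (254,217), and both bottles are upright in the caddy. The block is still at top (510−225 crop) ≈ (351,220).

```bash

python3 steer.py '[-0.029, 0.026, 0, -0.005, -0.029, 0.026, 0, 0, -0.029, 0.026, 0, 0, -0.029, 0.026, 0, 0, -0.029, 0.026, 0, 0]' >/dev/null
python3 steer.py '[-0.029, 0.026, 0, 0, -0.029, 0.026, 0, 0, -0.03, 0.026, 0, 0, 0, 0, 0.03, 0, 0, 0, 0, 0]' >/dev/null
python3 steer.py '[0, 0, 0.02, 0, 0, 0, 0, 0, 0, 0, 0, 0]'
python3 go.py .4444 -.2875 .028 -73.5
```

```text
clock: 28.72
position: [0.4483, -0.2862, 0.0897]
ee_rot: [-0.001, 0.99, 0.144, -0.001]
contact_force: [0.7, -0.1, -0.0]
width: 0.0599
gripper_force: 0.0
shift [-0.004   0.0003  0.0617] turn 0.0011 t 28.7167 F [ 0.7 -0.1 -0. ]
```

```bash

python3 steer.py '[-0.003, 0, 0.03, 0, 0, 0, 0.025, 0, 0, 0, 0.008, 0, 0, 0, 0, 0, 0, 0, 0, 0]'
python3 go.py .4444 -.2875 .026 -73.5
```

```text
clock: 29.13
position: [0.4466, -0.2884, 0.0281]
ee_rot: [0.0, 0.99, 0.144, 0.0]
contact_force: [0.1, -0.3, 0.2]
width: 0.06
gripper_force: 0.0
shift [-0.0019 -0.0015  0.0021] turn 0.0002 t 29.1333 F [ 0.1 -0.3  0.2]
```

```bash

python3 steer.py '[-0.002, 0, 0.002, 0, 0, 0, 0, 0, 0, 0, 0, 0]' >/dev/null
python3 steer.py '[0, 0, 0, 0, 0, 0, 0, 0, 0, 0, 0, 0, 0, 0, 0, 0, 0, 0, 0, 0]' 0.015 25
python3 steer.py '[0, 0, 0, 0, 0, 0, 0, 0, 0, 0, 0, 0, 0, 0, 0, 0]' - 35
python3 steer.py '[0, 0, -0.015, 0, 0, 0, -0.035, 0, 0, 0, -0.04, 0, 0, 0, -0.03, 0, 0, 0, 0, 0]'
python3 go.py .6016 .2719 .15 6.1
```

```text
clock: 29.8
position: [0.4441, -0.2892, 0.0258]
ee_rot: [0.0, 0.99, 0.143, 0.0]
contact_force: [-0.2, -0.2, 5.0]
width: 0.0249
gripper_force: 26.0
clock: 30.13
position: [0.4441, -0.2892, 0.0258]
ee_rot: [0.0, 0.99, 0.143, 0.0]
contact_force: [-0.7, 0.7, 6.5]
width: 0.0249
gripper_force: 34.9
clock: 30.55
position: [0.447, -0.2916, 0.1513]
ee_rot: [0.005, 0.99, 0.143, 0.004]
contact_force: [0.1, -0.9, -0.6]
width: 0.0252
gripper_force: 34.7
shift [ 0.3077 -0.4967 -0.0019] turn -1.3904 t 30.55 F [ 0.1 -0.9 -0.6]
```

```bash

python3 steer.py '[0.0155, -0.025, 0, 0, 0.02, -0.033, 0, 0, 0.02, -0.033, 0, 0, 0.02, -0.033, 0, 0, 0.02, -0.033, 0, 0]' >/dev/null
python3 steer.py '[0.02, -0.033, 0, 0, 0.02, -0.033, 0, 0, 0.02, -0.033, 0, 0, 0.02, -0.033, 0, 0, 0.02, -0.033, 0, 0]' >/dev/null
python3 steer.py '[0.02, -0.033, 0, 0, 0.02, -0.033, 0, 0, 0.02, -0.033, 0, 0, 0.02, -0.033, 0, 0, 0.015, -0.024, 0, 0]' >/dev/null
python3 steer.py '[0, 0, 0, -0.125, 0, 0, 0, -0.125, 0, 0, 0, -0.125, 0, 0, 0, -0.125, 0, 0, 0, -0.125]' >/dev/null
python3 steer.py '[0, 0, 0, -0.125, 0, 0, 0, -0.125, 0, 0, 0, -0.125, 0, 0, 0, -0.125, 0, 0, 0, -0.125]' >/dev/null
python3 steer.py '[0, 0, 0, -0.125, 0, 0, 0, -0.015, 0, 0, 0, 0, 0, 0, 0, 0]'
python3 go.py .6016 .2719 .0305 6.1
```

```text
clock: 32.97
position: [0.587, 0.2515, 0.1445]
ee_rot: [-0.0, 0.67, 0.743, -0.001]
contact_force: [1.1, -0.5, -0.7]
width: 0.025
gripper_force: 34.7
shift [0.0188 0.0168 0.114 ] turn -0.0031 t 32.9667 F [ 1.1 -0.5 -0.7]
```

```bash

python3 steer.py '[0.0188, 0.0168, 0, 0, 0, 0, 0.03, 0, 0, 0, 0.025, 0, 0, 0, 0, 0, 0, 0, 0, 0]'
python3 go.py .6016 .2719 .0305 6.1
python3 - <<'E'
from h import *
s=manip.get_image("scene")["img"];t=manip.get_image("top")["img"]
a=cv2.resize(s[170:300,270:400],None,fx=3,fy=3,interpolation=cv2.INTER_CUBIC)
b=cv2.resize(t[120:250,110:240],None,fx=3,fy=3,interpolation=cv2.INTER_CUBIC)
cv2.imwrite("pics/p10.png",np.hstack([a,b])[:,:,::-1])
E
```

```text
clock: 33.38
position: [0.6007, 0.2717, 0.0887]
ee_rot: [-0.001, 0.669, 0.743, -0.002]
contact_force: [0.2, 0.4, 0.3]
width: 0.0254
gripper_force: 34.7
shift [0.0001 0.0011 0.0582] turn -0.0016 t 33.3833 F [0.2 0.4 0.3]
```

View pics/p10.png

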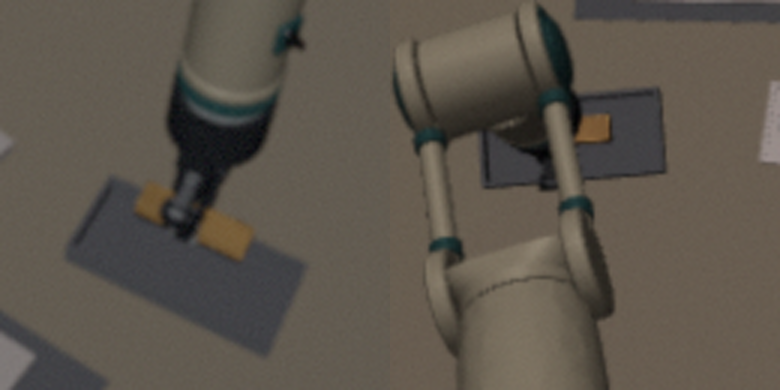

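The block is level, lengthwise over the tray, with its right end at top (313,163) inside the rim. Lowering it now.

```bash

python3 steer.py '[0, 0, 0.025, 0, 0, 0, 0.017, 0, 0, 0, 0.004, 0, 0, 0, 0, 0, 0, 0, 0, 0]'
python3 go.py .6016 .2719 .031 6.1
```

```text
clock: 33.9
position: [0.6031, 0.2724, 0.0459]
ee_rot: [0.001, 0.669, 0.743, 0.001]
contact_force: [0.7, 0.1, -0.1]
width: 0.0252
gripper_force: 34.8
shift [-0.0003 -0.0015  0.0149] turn -0.0008 t 33.9 F [ 0.7  0.1 -0.1]
```

```bash

python3 steer.py '[0, -0.001, 0.008, 0, 0, 0, 0.004, 0, 0, 0, 0.002, 0, 0, 0, 0, 0, 0, 0, 0, 0]'
python3 steer.py '[0, 0, 0.001, 0, 0, 0, 0, 0, 0, 0, 0, 0]'
```

```text
clock: 34.32
position: [0.6011, 0.2721, 0.0309]
ee_rot: [0.0, 0.669, 0.744, 0.0]
contact_force: [-1.0, -0.1, 3.3]
width: 0.0247
gripper_force: 35.2
clock: 34.57
position: [0.6011, 0.2721, 0.0308]
ee_rot: [0.0, 0.669, 0.744, 0.0]
contact_force: [-2.4, -1.4, 8.7]
width: 0.0251
gripper_force: 35.8
```

```bash

python3 steer.py '[0, 0, 0, 0, 0, 0, 0, 0, 0, 0, 0, 0, 0, 0, 0, 0]' 0.037
python3 steer.py '[0, 0, -0.015, 0, 0, 0, -0.035, 0, 0, 0, -0.04, 0, 0, 0, -0.04, 0, 0, 0, -0.03, 0]' 
python3 steer.py '[0.0, -0.04, 0, 0, 0, -0.04, 0, 0, 0, -0.04, 0, 0, 0, -0.04, 0, 0, 0, -0.04, 0, 0]'
python3 steer.py '[0.0, -0.03, 0, 0, 0, 0, 0, 0, 0, 0, 0, 0, 0, 0, 0, 0]'
python3 - <<'E'
from h import *
s=manip.get_image("scene")["img"];t=manip.get_image("top")["img"]
a=cv2.resize(s[110:300,130:390],(640,468)[:2],interpolation=cv2.INTER_CUBIC)
cv2.imwrite("pics/p11.png",np.vstack([cv2.resize(s[110:300,60:490],(640,283)),cv2.resize(t[130:250,60:450],(640,197))])[:,:,::-1])
E
```

```text
clock: 34.9
position: [0.6009, 0.272, 0.0289]
ee_rot: [-0.0, 0.669, 0.744, -0.0]
contact_force: [-0.1, 0.6, 0.1]
width: 0.0366
gripper_force: 0.0
clock: 35.32
position: [0.6018, 0.2723, 0.1924]
ee_rot: [0.001, 0.669, 0.744, 0.001]
contact_force: [-0.3, 0.6, 0.1]
width: 0.0372
gripper_force: 0.0
clock: 35.73
position: [0.4002, 0.2504, 0.1889]
ee_rot: [-0.0, 0.669, 0.743, -0.0]
contact_force: [0.5, 0.1, 0.8]
width: 0.0369
gripper_force: 0.0
clock: 36.07
position: [0.3733, 0.2481, 0.1897]
ee_rot: [0.001, 0.669, 0.744, 0.001]
contact_force: [0.5, -0.5, 0.3]
width: 0.0367
gripper_force: 0.0
```

View pics/p11.png

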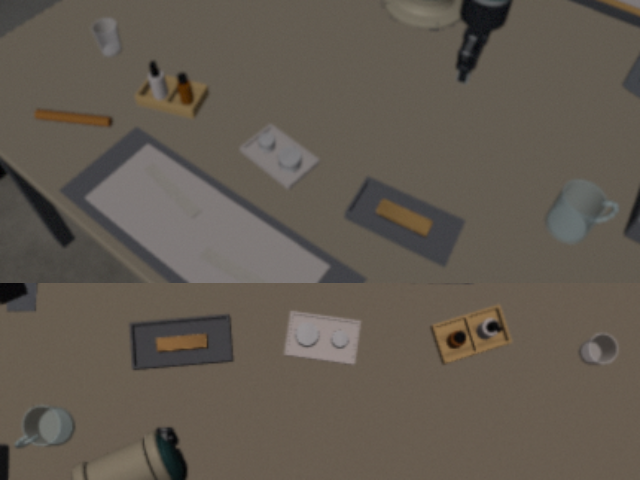

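Everything is in place: block flat in the tray at mosaic (182,342), tins in the dish (306,334)/(340,338), and bottles upright in the caddy (457,340)/(490,328). The mug and tumbler haven't moved, and the arm is clear.

```bash
python3 -c "
from rig import manip
print(manip.sign_off())"
```

```text
the job is handed in; nothing more can be done
None
```

The job is handed in at about 36 s: both bottles stand upright in the caddy, both tins sit flat in the dish, the sanding block lies wood side up in the tray, and the mug and tumbler were not touched.

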